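# Let the instrument lift down on its release valve

### The arm

A 7-joint arm with a two-finger parallel gripper is mounted at the origin on a cart in front of the work surface, level with it; the furniture and walls round the work are solid. World frame = base frame: x ahead of the robot, y to its left, z up, the work surface at z = 0. Lengths are in m, angles in rad, forces in N, time in s.
With the tool pointing down it reaches from about 0.4 to 0.85 m from the base axis. Payload 6.9 kg.
Tool frame: the origin (TCP) lies midway between the tips of the shut fingers; the grasp point (between the pads) lies behind it (ctrl.pinch_z is the z of the grasp point in the tool frame, in m); z points along the fingers, y is the direction in which the jaws open and shut (so a half turn about z gives the same grasp; the last joint's range is limited). The gripper opens to 85 mm and grips with 20 to 120 N. Pads are 22 mm wide; open, the fingers measure 114 mm over their backs; the gripper's body (76 mm by 85 mm) begins 54 mm behind the grasp point. The pads swing forward as they close: fully open they stand 13 mm farther back than shut.
Start: joints at [1.347, 0.507, -0.238, 1.5, 0.126, 1.149, -0.155], TCP at [0.202, -0.591, 0.231] pointing down, gripper open.
Joint ranges: [-3.08, 3.08], [-0.24, 2.05], [-1.43, 1.35], [0, 2.5], [-1.52, 4.66], [0.17, 1.96], [-2.89, 2.89]. Speed limits (rad/s): [2.39, 2.39, 3.14, 3.14, 3.14, 3.14, 3.14].

### API

Orientations are given as a unit quaternion [w, x, y, z].
In Python, from station import ctrl, get_state, vision, ticket, models gives the robot as it stands. Calls block until the motion is done:
- ctrl.movep(position, orientation): joint-space move of the TCP to a pose.
- ctrl.movel(position, frame=None, max_speed=0.15): straight line of the TCP; frame=None keeps the orientation; max_speed is the mean speed in m/s.
- ctrl.set_joints(angles): joint-space move.
- ctrl.ungrasp() and ctrl.close_gripper(force=None): open the fingers fully, or close them until they stop; force is the grip in N (None keeps the last).
- ctrl.pause(seconds).
- ctrl.ik(position, orientation): joint angles nearest the present ones, or None.
- get_state(): the state.
- vision.grab_frame(name): name is "scene" or "top"; returns (picture, depth): 400x640x3 uint8, blue, green, red; 400x640 float32, m along the optical axis (not along the pixel's ray), 0 where there is no reading.
- vision.camera_info(name): a dict with "mtx" (3x3 intrinsics, pixels), "R" (3x3) and "t" (3): a world point X has camera coordinates R X + t. Camera axes: x right, y down, z forward; pixel columns grow to the right and rows downward; lengths in m; the calibration is good to about 2 mm. A picture is of the moment at which its call begins. camera_info takes no time and is no camera call.
A pose or a line that the arm cannot do raises ctrl.Unreachable and nothing moves.
- ticket.close_job(): hands the job in, once; it reports no verdict.
Trained networks look in the newest picture that a camera, given by its name, has taken for a name from the list of things; names that differ only in an ending like _2 or _b are one class to them, and where a whole thing is asked for, a point or a joint stands for the part that bears it (a point fixed in the world has none). Each returns a list of dicts, best first, with "p" (0 to 1); they miss things now and then, are a little off and sometimes report something else, mostly with a low value. They report only what shows in the picture. A call takes as long as a camera call. They do not tell look-alikes from the thing itself.
- models.recognise(camera, target): "point" ([column, row] in pixels, amid what is visible of it).
- models.masks_of(camera, target): "mask" (400x640 bool, what is visible of it) and "point" ([column, row] in pixels, amid what is visible of it).
The state is a dict: "time": time; "qpos": joint angles; "qd": joint speeds; "tau": joint torques, N m; "tcp_pos": TCP position; "eef_rot": TCP orientation; "contact_force": force on the tool from outside, world axes, zero at the start; "wrist_torque": the same for the moment, N m; "width": finger opening in m.
Only numpy, scipy, OpenCV 4.12 (cv2) and the standard library are available. Lean on these libraries where they do the work, as an engineer would, in place of code of your own. Each camera call takes 0.05 s, during which the arm holds its last target. There are 200 camera calls.

### The job

The cart is to be moved, so bring the raised hydraulic instrument lift down: set the loose crank key fully down on the square stem of the lift's release valve and let go of it, then take it again by the knob at the end of its arm. With the knob, crack the valve open a fraction of a turn (anticlockwise seen from above) so that the tray sinks by itself, slowly (no faster than about 5 cm a second), with the kidney dish and the vial left standing on it, until it rests on its stops. Then turn the valve fully closed again and leave the key sitting on the stem; do not push on the lift or its tray by hand.

Things in the scene. Friction and masses are not known exactly. Their poses are not given: they have to be found in the camera images.
- crank_key: Loose dark steel crank key, 0.25 kg, lying flat. Square hub 32 x 32 mm, 34 mm tall, with a vertical square through-hole 18 mm wide; flat arm 16 mm wide, 10 mm thick, flush with the underside, along +x; at its end, 95 mm from the hub's axis, a black upright knob. Origin: on the hub's axis at its underside; z up, hub flats face x and y. Its mass is mostly in the hub: carry it by the hub.
- knob_grip (a point): Point on the axis of the crank key's round upright knob, 95 mm from the hub's axis and 32 mm above the key's underside. The knob is 18 mm in diameter, straight from 20 to 40 mm above the underside, its top at 48 mm. Axes as the key's.
- lift: Fixed table-top hydraulic lift: grey base plate, white barrel, chrome ram, steel tray on top. Origin on the worktop under the valve stem; +x points to the ram's axis, 180 mm away. Tray 140 (x) by 220 mm (y), its edge 110 mm from the stem's axis, rim 246 mm above the worktop when raised, 156 when down. Valve block, 50 x 50 mm, 42 mm high, on a tongue of the base on the side nearest the robot.
- valve_seat (a point): Centre of the valve's round gland face (34 mm wide, 50 mm above the worktop); from it rises the steel square stem, 16 mm across flats, 30 mm tall, its top 9 mm tapered to 9 mm across. The key's underside rests on this face when fully home. Axes turn with the stem: z up, x and y square to its flats. The key fits in any of four ways, with about 0.13 rad of turning play each way.
- stem (a joint): Turn of the valve stem, rad: 0 fully closed (the start; a hard stop), positive open, anticlockwise from above, to a stop at 1.4. Takes about 0.4 N m and stays where left. Up to about 0.4 (0.3 to 0.5, it varies) the tray holds; beyond, it sinks the faster the wider it is open: about 10 mm/s at 0.45, 25 at 0.55, 40 at 0.65, 80 at 0.9.
- tray (a joint): How far the tray has sunk, in m: 0 at the top of its stroke (the start), 0.09 when it rests on its stops. It sinks under its own weight when the valve is open and stops wherever it is when the valve is closed. When down, its underside is 128 mm above the worktop: turn the key on a side where the hand stays clear of the tray.
- tray_floor (a point): Centre of the tray's inner floor, 229 mm above the worktop when raised; axes as the lift's. The dish and the vial stand on this floor.
- kidney_dish: Stainless kidney dish, 97 x 197 x 35 mm, standing on the tray; origin at the centre of its underside.
- vial_blue_4: White vial with a cap, 25 mm in diameter and 53 mm tall, standing upright in a corner of the tray; origin at the centre of its underside, z along its axis.
Mind the look-alikes: they are no part of the job. Leave any orange or purple look-alike of the vial_blue_4 alone.

How it is judged:
On the way, in this order (a step that is already met when the one before it is completed fails the run):
1. the key sits fully home on the valve stem and has been let go (horizontal distance between crank_key and valve_seat below 0.004 m and z of crank_key in the frame of valve_seat below 0.005 m and angle between crank_key's own z axis and vertical below 0.12 rad and contact force between the fingers and crank_key below 0.2 N), for 0.2 s.
2. the valve has been opened with the hand at the key's knob, the key still home (horizontal distance between crank_key and valve_seat below 0.004 m and z of crank_key in the frame of valve_seat below 0.005 m and angle between crank_key's own z axis and vertical below 0.12 rad and value of joint stem above 0.2 rad and distance between the grasp point and knob_grip below 0.06 m), for 0.1 s.
3. the tray has come down onto its stops (value of joint tray above 0.086 m), for 0.2 s.
At the end, for the whole second after the job is handed in: The tray is down on its stops (within 4 mm) and still, the valve is closed (within 0.08 rad), the key sits home on the stem (within 4 mm sideways and 5 mm in height, upright within 0.12 rad), and the dish and the vial stand upright on the tray (value of joint tray above 0.086 m and velocity of joint tray below 0.004 m/s and value of joint stem below 0.08 rad and horizontal distance between crank_key and valve_seat below 0.004 m and z of crank_key in the frame of valve_seat below 0.005 m and angle between crank_key's own z axis and vertical below 0.12 rad and angle between vial_blue_4's own z axis and vertical below 0.2 rad and z of vial_blue_4 in the frame of tray_floor between -0.01 and 0.01 m and z of kidney_dish in the frame of tray_floor between -0.01 and 0.01 m and angle between kidney_dish's own z axis and vertical below 0.15 rad); the robot touches nothing.
It fails at once if the tray sinks faster than 60 mm/s (velocity of joint tray above 0.06 m/s).
It fails at once if the vial on the tray is tipped (angle between vial_blue_4's own z axis and vertical above 0.5 rad).
It fails at once if the robot itself presses on the lift or its tray with more than 5 N (contact force between any of the arm, the fingers and lift above 5 N).
It also fails if it takes over 72 s, if anything falls off the work surface, if the arm or the gripper's body presses on something with over 40 N, if the wrist force passes 120 N, or if a joint passes its speed limit or range.

## Working session

There is one attempt and no reset: what is moved stays moved. The work goes in short steps, each a Python script; the robot and the scene stay as the last script left them, time stands still between calls to the robot, and variables do not carry over. Pictures are saved under pics/ and viewed, about 8 in all and at most 12, crops included, and the job is handed in when it is done.

```bash
ls; mkdir -p pics; python3 - <<'E'
from station import ctrl,get_state,vision,models
import cv2,numpy as np
print(ctrl.pinch_z,get_state()['time'],get_state()['eef_rot'])
for c in("scene","top"):
    im,d=vision.grab_frame(c);cv2.imwrite(f"pics/{c}0.png",im);np.savez(f"{c}0.npz",im=im,d=d)
    K=vision.camera_info(c);print(c,K['mtx'].round(1).tolist(),(-K['R'].T@K['t']).round(3))
    for t in("crank_key","knob_grip","lift","kidney_dish","vial_blue_4"):
        for r in models.masks_of(c,t)[:3]:
            u,v=map(int,r['point']);z=d[v,u];X=K['R'].T@(np.linalg.inv(K['mtx'])@[u*z,v*z,z]-K['t'])
            print(t,round(r['p'],2),(u,v),r['mask'].sum(),X.round(3))
E
```

```text
pics
-0.0187 0.0 [-8.41538434e-04  9.86431411e-01  1.64171687e-01 -1.43253711e-04]
scene [[370.7, 0.0, 318.1], [0.0, 370.7, 201.0], [0.0, 0.0, 1.0]] [ 0.155 -0.352  0.79 ]
crank_key 0.95 (251, 229) 421 [0.569 0.129 0.009]
knob_grip 0.87 (253, 235) 415 [0.546 0.1   0.028]
lift 0.76 (441, 287) 11766 [ 0.617 -0.358  0.087]
kidney_dish 0.67 (481, 232) 3946 [ 0.674 -0.381  0.23 ]
vial_blue_4 0.74 (425, 206) 304 [ 0.641 -0.274  0.272]
vial_blue_4 0.69 (391, 227) 182 [ 0.751 -0.19   0.033]
vial_blue_4 0.69 (351, 245) 155 [ 0.645 -0.131  0.038]
top [[364.6, 0.0, 321.5], [0.0, 364.6, 194.6], [0.0, 0.0, 1.0]] [ 0.458 -0.071  0.995]
crank_key 0.63 (247, 228) 405 [0.555 0.121 0.009]
knob_grip 0.67 (243, 227) 333 [0.558 0.133 0.006]
kidney_dish 0.85 (468, 173) 3192 [ 0.663 -0.395  0.227]
vial_blue_4 0.48 (415, 177) 185 [ 0.642 -0.268  0.266]
vial_blue_4 0.48 (363, 181) 92 [ 0.682 -0.188  0.05 ]
vial_blue_4 0.4 (362, 155) 91 [ 0.754 -0.185  0.051]
```

View pics/scene0.png

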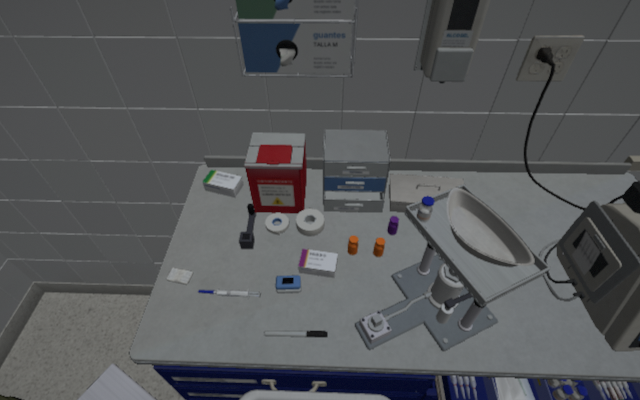

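View pics/top0.png

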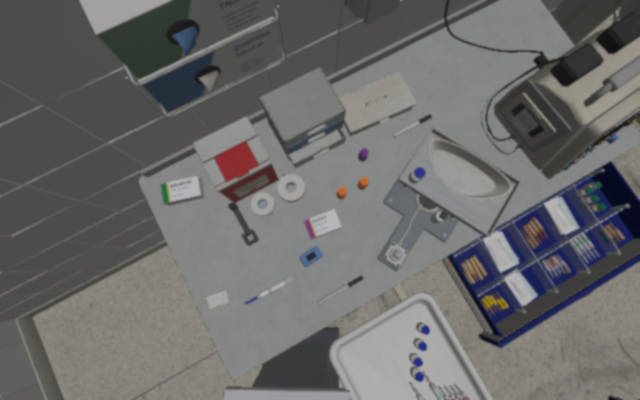

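```bash
cat > h.py <<'E'
import numpy as np,cv2
from station import ctrl,get_state,vision,models,ticket
def cloud(c,im=None,d=None):
    if d is None: im,d=vision.grab_frame(c)
    K=vision.camera_info(c);v,u=np.mgrid[:400,:640]
    P=np.stack([u*d,v*d,d],-1)@np.linalg.inv(K['mtx']).T
    return im,d,(P-K['t'])@K['R']
def proj(c,X):
    K=vision.camera_info(c);p=K['mtx']@(K['R']@np.array(X)+K['t']);return p[:2]/p[2]
def unproj(c,uv,z):   # pixel ray met with plane z
    K=vision.camera_info(c);r=K['R'].T@np.linalg.inv(K['mtx'])@[uv[0],uv[1],1];o=-K['R'].T@K['t']
    return o+r*(z-o[2])/r[2]
E
python3 - <<'E'
from h import *
tiles=[]
for c,bk,bv in(("scene",(230,195),(350,290)),("top",(220,195),(368,220))):
    f=np.load(c+"0.npz");im,d,P=cloud(c,f['im'],f['d'])
    for (u,v),n in((bk,'key'),(bv,'valve')):
        s=P[v:v+60,u:u+60].reshape(-1,3);ok=d[v:v+60,u:u+60].ravel()>0;s=s[ok]
        tiles.append(cv2.resize(im[v:v+60,u:u+60],(400,300) if 0 else (300,300),interpolation=cv2.INTER_CUBIC))
        for lo,hi in(((-.003,.003),(.006,.014),(.026,.037),(.041,.052)) if n=='key' else ((.036,.045),(.046,.054),(.07,.085))):
            q=s[(s[:,2]>lo)&(s[:,2]<hi)]
            if len(q): r=cv2.minAreaRect(q[:,:2].astype(np.float32)*1000);print(c,n,lo,len(q),np.median(q,0).round(4),q.mean(0).round(4),np.round(r[0],1),np.round(r[1],1),round(r[2],1))
cv2.imwrite("pics/crops.png",np.vstack([np.hstack(tiles[:2]),np.hstack(tiles[2:])]))
E
```

```text
scene key -0.003 2054 [ 5.772e-01  1.213e-01 -2.000e-04] [ 5.775e-01  1.234e-01 -2.000e-04] [600.5 132.3] [217.1 171.2] 35.3
scene key 0.006 544 [0.6139 0.0961 0.011 ] [0.6107 0.1025 0.0108] [624.4 133.3] [200.2 146.1] 48.6
scene key 0.026 234 [0.546  0.1122 0.0323] [0.5822 0.1152 0.0317] [593.5 123.6] [ 81.6 166. ] 85.1
scene key 0.041 122 [0.6427 0.1269 0.0463] [0.6414 0.1242 0.0464] [643.7 122.1] [ 20.8 110.2] 40.8
scene valve 0.036 350 [ 0.484  -0.2775  0.0417] [ 0.4879 -0.2753  0.0414] [ 519.5 -291.4] [ 50.4 118.1] 56.6
scene valve 0.046 113 [ 0.4846 -0.2762  0.0495] [ 0.4858 -0.2745  0.0495] [ 489.  -273.4] [30.5 32.5] 14.1
scene valve 0.07 59 [ 0.4893 -0.274   0.0765] [ 0.4892 -0.2737  0.0766] [ 490.  -274.7] [15.4 15. ] 43.4
top key -0.003 2334 [ 0.5545  0.118  -0.0006] [ 0.5563  0.1166 -0.0006] [567.3 117.9] [163.5 165.5] 1.7
top key 0.006 505 [0.6086 0.0988 0.0106] [0.6058 0.1023 0.0104] [590.7  94.3] [125.8 112.9] 27.6
top key 0.026 131 [0.5347 0.1144 0.0323] [0.5463 0.1173 0.0322] [573.3 129.6] [129.7  43.8] 19.1
top key 0.041 45 [0.614  0.1569 0.0455] [0.6184 0.1553 0.0458] [623.7 152.9] [15.8 44. ] 60.5
top valve 0.036 241 [ 0.4921 -0.269   0.0408] [ 0.4923 -0.2703  0.0408] [ 504.9 -279.9] [50.2 81.2] 57.3
top valve 0.046 80 [ 0.4895 -0.2668  0.0495] [ 0.491  -0.2685  0.0493] [ 490.1 -269.6] [36.3 37.5] 57.4
top valve 0.07 41 [ 0.4913 -0.2704  0.0765] [ 0.492  -0.2708  0.0761] [ 492.2 -271.7] [15.5 16. ] 54.3
```

View pics/crops.png

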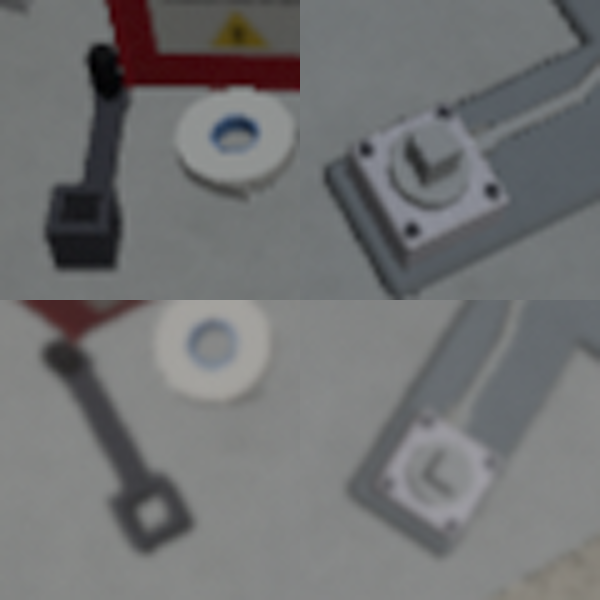

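```bash
cat > fit.py <<'E'
from h import *
from scipy.optimize import minimize
def box(x0,x1,y0,y1,z0,z1): return np.array([[x,y,z] for x in(x0,x1) for y in(y0,y1) for z in(z0,z1)])
a=np.linspace(0,2*np.pi,16,endpoint=False)
PARTS=[box(-.016,.016,-.016,.016,0,.034),box(.016,.095,-.008,.008,0,.01),
 np.array([[.095+.009*np.cos(t),.009*np.sin(t),z] for t in a for z in(.0,.046)])]
HOLE=[box(-.009,.009,-.009,.009,z,z)[::2] for z in(0,.034)]
S=6
def render(c,p,roi,zb):
    u0,v0,w,h=roi;m=np.zeros((h*S,w*S),np.uint8);cs,sn=np.cos(p[2]),np.sin(p[2]);R=np.array([[cs,-sn,0],[sn,cs,0],[0,0,1]])
    K=vision.camera_info(c)
    def hull(B):
        q=(B@R.T+[p[0],p[1],zb])@K['R'].T+K['t'];q=q@K['mtx'].T;q=q[:,:2]/q[:,2:]
        return cv2.convexHull((((q-[u0,v0]+.5)*S-.5)*16).astype(np.int32))
    for B in PARTS: cv2.fillConvexPoly(m,hull(B),255,shift=4)
    h1,h2=[np.zeros_like(m) for _ in 'ab']
    cv2.fillConvexPoly(h1,hull(HOLE[0]),255,shift=4);cv2.fillConvexPoly(h2,hull(HOLE[1]),255,shift=4)
    m[(h1>0)&(h2>0)]=0
    return m
def fitkey(c,im,roi,p0,zb=0,thr=95):
    u0,v0,w,h=roi;g=cv2.resize(im[v0:v0+h,u0:u0+w].max(2),(w*S,h*S),interpolation=cv2.INTER_CUBIC)
    m=g<thr
    f=lambda p:1-(lambda r:(r&m).sum()/(r|m).sum())(render(c,p,roi,zb)>0)
    b=min((minimize(f,p0,method='Nelder-Mead',options=dict(initial_simplex=np.array([p0]+[np.array(p0)+s*np.eye(3)[i]*[.01,.01,.2] for i in range(3)]),xatol=1e-4)) for s in(1,-1)),key=lambda r:r.fun)
    o=cv2.resize(im[v0:v0+h,u0:u0+w],(w*S,h*S));r=render(c,b.x,roi,zb)
    cv2.drawContours(o,cv2.findContours(r,cv2.RETR_LIST,2)[0],-1,(0,255,0),1)
    cv2.drawContours(o,cv2.findContours(m.astype(np.uint8),cv2.RETR_LIST,2)[0],-1,(0,0,255),1)
    return b.x,b.fun,o
E
python3 - <<'E'
from fit import *
T=[]
for c,roi,rv in(("scene",(236,200,22,54),(352,300,50,48)),("top",(224,200,40,48),(375,235,45,40))):
    im=np.load(c+"0.npz")['im'];
    x,f,o=fitkey(c,im,roi,[.54,.115,.35]);print(c,x.round(4),round(f,3));T.append(o)
    u0,v0,w,h=rv;g=cv2.resize(im[v0:v0+h,u0:u0+w].min(2),(w*S,h*S),interpolation=cv2.INTER_CUBIC)
    g=cv2.GaussianBlur(g,(5,5),0)
    t,m=cv2.threshold(g,0,255,cv2.THRESH_OTSU); print(t,g.max(),np.percentile(g,[5,25,50,75,95]))
    for thr in(t,170 if c=='scene' else 165):
        n,l,st,ce=cv2.connectedComponentsWithStats((g>thr).astype(np.uint8))
        k=1+st[1:,4].argmax();cn=np.argwhere(l==k)[:,::-1]
        W=np.array([unproj(c,(q+.5)/S-.5+[u0,v0],.042)[:2] for q in cv2.convexHull(cn.astype(np.int32))[:,0]])
        r=cv2.minAreaRect(np.float32(W*1000));print(c,thr,np.round(r[0],1),np.round(r[1],1),round(r[2],1))
    o=cv2.resize(im[v0:v0+h,u0:u0+w],(w*S,h*S));cv2.drawContours(o,cv2.findContours((l==k).astype(np.uint8),cv2.RETR_LIST,2)[0],-1,(0,0,255),1);T.append(o)
A=np.zeros((600,800,3),np.uint8)
for o,(x,y) in zip(T,((0,0),(150,0),(0,325),(250,325))): A[y:y+o.shape[0],x:x+o.shape[1]]=o[:600-y,:800-x]
cv2.imwrite("pics/fit.png",A)
E
```

```text
scene [0.5307 0.1108 0.5504] 0.134
98.0 142 [ 66.  87. 112. 115. 131.]
scene 98.0 [ 497.9 -274.7] [104.  114.6] 31.8Traceback (most recent call last):
  File "<stdin>", line 11, in <module>
ValueError: attempt to get argmax of an empty sequence
```

```bash
python3 - <<'E'
from fit import *
T=[]
for c,roi,rv in(("scene",(236,200,22,54),(356,306,40,38)),("top",(224,200,40,48),(380,238,34,34))):
    im=np.load(c+"0.npz")['im'];
    for thr in(75,85,95):
        x,f,o=fitkey(c,im,roi,[.535,.113,.45],thr=thr);print(c,x.round(4),round(f,3))
        if thr==85:T.append(o)
    u0,v0,w,h=rv;g=cv2.resize(im[v0:v0+h,u0:u0+w].min(2),(w*S,h*S),interpolation=cv2.INTER_CUBIC)
    for thr in(121,124,128,132):
        n,l,st,ce=cv2.connectedComponentsWithStats((g>thr).astype(np.uint8))
        if n<2: continue
        k=1+st[1:,4].argmax();cn=np.argwhere(l==k)[:,::-1]
        W=np.array([unproj(c,(q+.5)/S-.5+[u0,v0],.042)[:2] for q in cv2.convexHull(cn.astype(np.int32))[:,0]])
        r=cv2.minAreaRect(np.float32(W*1000));print(c,thr,np.round(r[0],1),np.round(r[1],1),round(r[2],1))
        if thr==124:kk=l==k
    o=cv2.resize(im[v0:v0+h,u0:u0+w],(w*S,h*S));cv2.drawContours(o,cv2.findContours(kk.astype(np.uint8),cv2.RETR_LIST,2)[0],-1,(0,0,255),1);T.append(o)
A=np.zeros((600,560,3),np.uint8)
for o,(x,y) in zip(T,((0,0),(150,0),(0,325),(250,325))): A[y:y+o.shape[0],x:x+o.shape[1]]=o[:600-y,:800-x]
cv2.imwrite("pics/fit.png",A)
E
```

```text
scene [0.5322 0.1114 0.5477] 0.189
scene [0.5315 0.1113 0.5441] 0.158
scene [0.5307 0.1107 0.5511] 0.134
scene 121 [ 493.1 -272.5] [48.8 47.8] 57.1
scene 124 [ 492.9 -272.6] [48.  47.4] 56.6
scene 128 [ 492.9 -272.7] [47.2 46.4] 56.7
scene 132 [ 492.7 -272.9] [46.  45.3] 56.2
top [0.532  0.1097 0.5726] 0.413
top [0.5307 0.1096 0.5548] 0.272
top [0.5307 0.11   0.5556] 0.175
top 121 [ 491.8 -281.8] [73.8 87.2] 88.3
top 124 [ 491.8 -282. ] [73.4 87.1] 88.3
top 128 [ 497.4 -277.1] [49.2 61.5] 55.9
top 132 [ 492.7 -273.6] [48.  48.9] 56.2
```

View pics/fit.png

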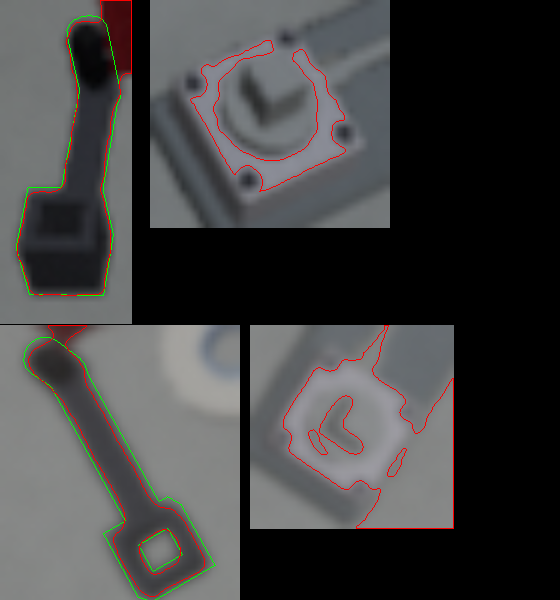

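```bash
cat >> h.py <<'E'
from scipy.spatial.transform import Rotation as Ro
def Q(psi):
    q=(Ro.from_euler('z',psi)*Ro.from_euler('x',np.pi)).as_quat();return [q[3],q[0],q[1],q[2]]
def st(n=''):
    s=get_state();print(n,round(s['time'],2),np.round(s['tcp_pos'],4),np.round(s['contact_force'],1),np.round(s['wrist_torque'],2),'w',round(s['width'],4))
E
python3 - <<'E'
from h import *
print(unproj("scene",(277,223),.01))
k=[.531,.110];psi=.551
ctrl.movep([*k,.15],Q(psi));st('above')
ctrl.movel([*k,.0065],max_speed=.08);st('down')
ctrl.close_gripper(force=40);st('closed')
ctrl.movel([*k,.16],max_speed=.1);st('up')
v=[.4925,-.2732]
ctrl.movep([*v,.16],Q(.984));st('over valve')
print(get_state()['qpos'])
T=[]
for c in("scene","top"):
    im,_=vision.grab_frame(c);np.save(c+"1.npy",im)
    u,w=map(int,proj(c,[*v,.16]));T.append(cv2.resize(im[w-50:w+50,u-50:u+50],(400,400),interpolation=cv2.INTER_CUBIC));print(u,w)
cv2.imwrite("pics/hold.png",np.hstack(T))
E
```

```text
[0.62140319 0.08106637 0.01      ]
above 3.34 [0.5313 0.109  0.1499] [-0.2 -0.3 -0.2] [-0.01  0.02  0.02] w 0.0853
down 5.28 [0.5313 0.11   0.0069] [ 0.1  0.4 -0.8] [-0.03  0.03 -0.01] w 0.0854
closed 5.83 [0.5311 0.1101 0.0067] [-0.7 -1.3  4. ] [0.   0.22 0.06] w 0.0315
up 7.51 [0.5307 0.1099 0.1594] [ 0.3  0.2 -2.5] [-0.01  0.04  0.07] w 0.0315
over valve 8.94 [ 0.4932 -0.2717  0.1602] [ 0.1  1.  -2.7] [-0.02  0.    0.07] w 0.0312
[ 1.02011018  0.60437418 -0.90495253  1.76346491  0.54225917  1.04399999
 -0.66753845]
382 297
406 252
```

View pics/hold.png

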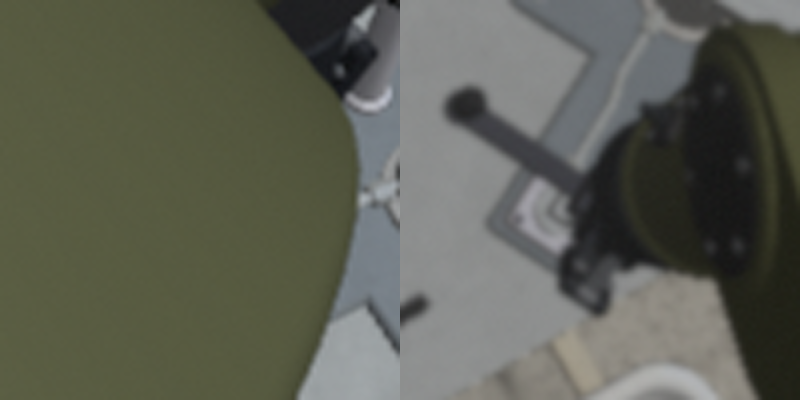

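```bash
python3 - <<'E'
from h import *
for z in(.195,.2,.205):print(unproj("top",(372.3,227.7),z).round(4))
v=[.4925,-.2732]
ctrl.movel([*v,.1],max_speed=.08);st()
f0=get_state()['contact_force'][2]
for z in np.arange(.092,.0549,-.003):
    ctrl.movel([*v,z],max_speed=.03);s=get_state();st(round(z,4))
    if s['contact_force'][2]-f0>8: print('stop');break
E
```

```text
[ 0.5431 -0.19    0.195 ]
[ 0.5426 -0.1892  0.2   ]
[ 0.5421 -0.1885  0.205 ]
 9.94 [ 0.4929 -0.2732  0.1003] [-0.8  0.5 -2.4] [-0.07  0.03  0.03] w 0.0318
0.092 10.36 [ 0.4924 -0.2732  0.0919] [ 0.7 -0.4 -3.7] [-0.02  0.    0.  ] w 0.0313
0.089 10.61 [ 0.4924 -0.2732  0.0888] [ 0.2 -0.8 -2.8] [-0.01  0.02 -0.01] w 0.0314
0.086 10.86 [ 0.4923 -0.2732  0.0858] [-0.5 -0.5 -2.5] [-0.04  0.01  0.01] w 0.0315
0.083 11.11 [ 0.4923 -0.2732  0.0828] [ 0.5  0.1 -2.4] [-0.05  0.02  0.01] w 0.0314
0.08 11.36 [ 0.4924 -0.2732  0.0798] [ 0.3  0.4 -2.6] [-0.05 -0.02 -0.01] w 0.031
0.077 11.61 [ 0.4924 -0.273   0.0768] [ 0.4 -0.3 -3.1] [ 0.11  0.07 -0.03] w 0.0312
0.074 11.86 [ 0.4924 -0.2731  0.0737] [-0.3  0.6 -3.6] [0.2  0.1  0.04] w 0.0313
0.071 12.11 [ 0.4924 -0.273   0.0707] [ 0.1  1.  -3.9] [0.28 0.11 0.05] w 0.0312
0.068 12.36 [ 0.4924 -0.273   0.0677] [-0.   1.1 -4.3] [0.42 0.12 0.02] w 0.031
0.065 12.61 [ 0.4924 -0.273   0.0647] [-1.1  1.9 -3.8] [0.38 0.07 0.06] w 0.0315
0.062 12.86 [ 0.4924 -0.2731  0.0617] [ 0.3  2.1 -4.5] [0.55 0.06 0.02] w 0.0314
0.059 13.11 [ 0.4924 -0.2731  0.0587] [-1.6  1.9 -5.4] [0.59 0.09 0.03] w 0.031
0.056 13.36 [ 0.4925 -0.273   0.0567] [-4.5  3.7  6.5] [ 0.78  1.   -0.02] w 0.0312
stop
```

```bash
python3 - <<'E'
from h import *
ctrl.ungrasp();st('open');ctrl.pause(.4)
ctrl.movel([.4925,-.2732,.17],max_speed=.12);st('up')
ctrl.movep([.50,-.02,.25],Q(.984));st()
from fit import *
T=[]
for c in("scene","top"):
    im,d=vision.grab_frame(c);np.savez(c+"2.npz",im=im,d=d)
    a=proj(c,[.4925,-.2732,.07]);b=proj(c,[.545,-.194,.08])
    lo=(np.minimum(a,b)-14).astype(int);wh=(np.maximum(a,b)+14).astype(int)-lo
    x,f,o=fitkey(c,im,(*lo,*wh),[.4925,-.2732,.984],zb=.05,thr=80);print(c,x.round(4),round(f,3),im.shape);T.append(o)
A=np.zeros((max(o.shape[0] for o in T),sum(o.shape[1] for o in T),3),np.uint8);x=0
for o in T: A[:o.shape[0],x:x+o.shape[1]]=o;x+=o.shape[1]
cv2.imwrite("pics/seat.png",A)
E
```

```text
open 13.93 [ 0.4926 -0.2733  0.056 ] [ 0.3  0.1 -0.7] [ 0.02 -0.05  0.02] w 0.0854
up 15.43 [ 0.492  -0.2732  0.1693] [-0.4  0.2 -0.2] [ 0.01  0.01 -0.03] w 0.0855
 16.47 [ 0.5    -0.0219  0.2492] [-0.6 -0.3 -0.1] [-0.02 -0.01  0.01] w 0.0852
scene [ 0.4917 -0.2728  0.9849] 0.208 (400, 640, 3)
top [ 0.4914 -0.272   1.0085] 0.38 (400, 640, 3)
```

View pics/seat.png

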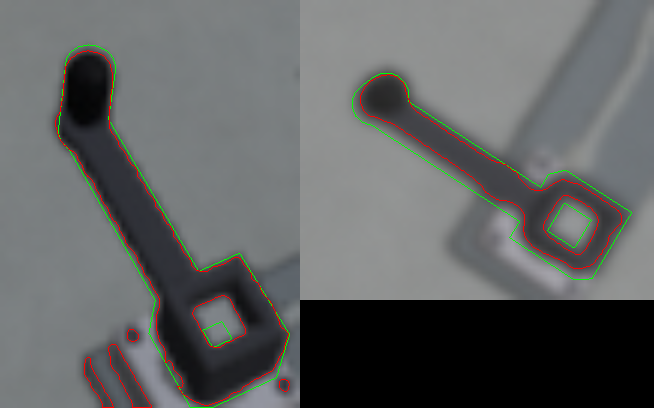

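```bash
cat >> h.py <<'E'
PV=np.array([.4918,-.2725]);Y0=.99;ZK=.0653
def trayz(c="top"):
    t=get_state()['time'];_,d,P=cloud(c);q=P[d>0]
    a=-.586;e=(q[:,:2]-PV)@np.array([[np.cos(a),-np.sin(a)],[np.sin(a),np.cos(a)]])-[.18,0]
    k=(abs(e[:,0])<.045)&(abs(e[:,1])<.085)&(q[:,2]>.1)&(q[:,2]<.29)
    return t,(np.median(q[k,2]) if k.sum()>50 else np.nan),k.sum()
def arc(th,sp=.04):   # knob to key angle Y0+th, hand turning along
    y=Y0+th;ctrl.movel([*(PV+.095*np.array([np.cos(y),np.sin(y)])),ZK],frame=Q(y),max_speed=sp)
E
python3 - <<'E'
from h import *
print(trayz("top"),trayz("scene"))
kn=PV+.095*np.array([np.cos(Y0),np.sin(Y0)])
ctrl.movep([*kn,.15],Q(Y0))
q=ctrl.ik([*(PV+.095*np.array([np.cos(Y0+.8),np.sin(Y0+.8)])),ZK],Q(Y0+.8));print(get_state()['qpos'].round(2) ,None if q is None else np.round(q,2))
ctrl.movel([*kn,ZK],max_speed=.08);st('down')
ctrl.close_gripper(force=25);st('grip')
print(trayz("top"),trayz("scene"))
for th in(.05,.1,.15,.2):
    arc(th);st(th)
print(trayz("top"),trayz("scene"))
E
```

```text
(16.5667, np.float64(0.22866102242928624), np.int64(3240)) (16.6167, np.float64(0.22929392352143024), np.int64(4574))
[ 0.84  0.63 -0.89  1.74  0.56  1.04 -0.83] [ 0.95  0.72 -1.02  2.02  0.81  0.88 -0.31]
down 18.71 [ 0.5443 -0.1931  0.0658] [ 0.8 -0.1 -0.6] [ 0.01  0.   -0.04] w 0.0856
grip 19.33 [ 0.544  -0.1931  0.0653] [0.4 0.7 0.4] [ 0.07 -0.01 -0.01] w 0.0169
(19.3333, np.float64(0.22871430641564253), np.int64(3225)) (19.3833, np.float64(0.22926897118671133), np.int64(4493))
0.05 19.7 [ 0.54   -0.1904  0.0654] [0.3 1.3 0.6] [ 0.18 -0.04 -0.02] w 0.0172
0.1 19.97 [ 0.536  -0.1879  0.0654] [0.6 2.4 1.4] [ 0.55 -0.1  -0.04] w 0.0171
0.15 20.23 [ 0.5319 -0.1856  0.0655] [1.7 3.8 1.7] [ 0.85 -0.17 -0.17] w 0.017
0.2 20.5 [ 0.5279 -0.1838  0.0656] [1.7 5.4 2.1] [ 1.05 -0.43 -0.15] w 0.0169
(20.5, np.float64(0.22871264433834668), np.int64(3220)) (20.55, np.float64(0.22925222480995214), np.int64(3349))
```

```bash
cat >> h.py <<'E'
def arc(th,sp=.04,r=.095):
    y=Y0+th;ctrl.movel([*(PV+r*np.array([np.cos(y),np.sin(y)])),ZK],frame=Q(y),max_speed=sp)
    f=get_state()['contact_force'];u=np.array([np.cos(y),np.sin(y)])
    print(round(th,3),'t',round(get_state()['time'],2),'rad',round(f[:2]@u,1),'tan',round(f[1]*u[0]-f[0]*u[1],1),'fz',round(f[2],1),'r',round(r,4))
    return f[:2]@u
E
python3 - <<'E'
from h import *
r=.095
f=arc(.2,r=.0965);f=arc(.22,r=.0965)
r=.0965
for th in np.arange(.24,.45,.03):
    r+=np.clip(f*.0002,-.0005,.0005)
    f=arc(th,r=r)
    if th>.3:
        t,z,n=trayz();print('tray',round(t,2),round(z*1000,1),n)
        if z<.2265: break
E
```

```text
0.2 t 20.85 rad 1.2 tan -0.1 fz 0.7 r 0.0965
0.22 t 21.1 rad 0.2 tan -1.7 fz 1.3 r 0.0965
0.24 t 21.35 rad -0.4 tan -2.3 fz 0.1 r 0.0965
0.27 t 21.6 rad -2.2 tan -1.5 fz 1.6 r 0.0965
0.3 t 21.85 rad -1.5 tan -1.5 fz 0.5 r 0.096
tray 21.85 228.7 3230
0.33 t 22.15 rad -0.7 tan -1.4 fz 1.2 r 0.0957
tray 22.15 228.7 3218
0.36 t 22.45 rad 0.7 tan -1.1 fz 0.4 r 0.0956
tray 22.45 228.7 3228
0.39 t 22.75 rad 0.3 tan -2.1 fz 2.0 r 0.0957
tray 22.75 228.7 3221
0.42 t 23.05 rad 1.4 tan -1.3 fz 2.5 r 0.0958
tray 23.05 228.6 3231
0.45 t 23.35 rad 0.1 tan -1.6 fz 1.0 r 0.0961
tray 23.35 228.7 3221
```

```bash
python3 - <<'E'
from h import *
r=.096;f=0
for th in np.arange(.47,.85,.02):
    r+=np.clip(f*.0002,-.0005,.0005);f=arc(th,r=r)
    a=trayz();ctrl.pause(.1);b=trayz();v=(a[1]-b[1])/(b[0]-a[0]);print('tray',round(b[0],2),round(b[1]*1000,1),'mm/s',round(v*1000,1))
    if v>.012: break
print('watch',th)
for i in range(20):
    ctrl.pause(.3);c=trayz();v=(b[1]-c[1])/(c[0]-b[0]);b=c;print(round(b[0],2),round(b[1]*1000,1),round(v*1000,1))
    if v>.045: th-=.06;arc(th,r=r)
    if v<.001: break
E
```

```text
0.47 t 23.65 rad -0.1 tan -2.6 fz 0.7 r 0.096
tray 23.8 228.7 mm/s -0.3
0.49 t 24.1 rad -0.6 tan -2.0 fz 1.4 r 0.096
tray 24.25 228.7 mm/s -0.4
0.51 t 24.55 rad 0.1 tan -2.6 fz 0.7 r 0.0959
tray 24.7 228.6 mm/s 0.0
0.53 t 25.0 rad 0.1 tan -2.1 fz 1.5 r 0.0959
tray 25.15 228.3 mm/s 0.6
0.55 t 25.45 rad -0.9 tan -2.0 fz 1.9 r 0.0959
tray 25.6 226.9 mm/s 3.8
0.57 t 25.9 rad 1.4 tan -3.3 fz 1.1 r 0.0957
tray 26.05 224.3 mm/s 6.7
0.59 t 26.35 rad -0.3 tan -2.5 fz 1.2 r 0.096
tray 26.5 220.6 mm/s 9.2
0.61 t 26.8 rad 0.0 tan -2.3 fz 1.6 r 0.096
tray 26.95 215.5 mm/s 12.5
watch 0.6100000000000001
27.3 211.4 11.9
27.65 207.3 11.8
28.0 203.3 11.5
28.35 199.2 11.7
28.7 195.3 11.0
29.05 191.2 11.7
29.4 187.3 11.3
29.75 183.3 11.4
30.1 179.5 10.8
30.45 175.6 11.3
30.8 171.7 11.0
31.15 167.8 11.1
31.5 163.9 11.1
31.85 160.1 10.8
32.2 156.3 11.0
32.55 152.5 10.7
32.9 148.8 10.6
33.25 145.0 10.8
33.6 141.2 10.7
33.95 139.1 6.0
```

```bash
python3 - <<'E'
from h import *
t,z,n=trayz();print(t,z)
r=.096;f=0;th=.61
while th>-.35:
    th-=.04 if th>.1 else .02
    r+=np.clip(f*.0002,-.0005,.0005);f=arc(th,r=r)
    y=Y0+th;F=get_state()['contact_force'];tan=F[1]*np.cos(y)-F[0]*np.sin(y)
    if tan>8: break
st('end')
E
```

```text
34.0 0.1391655580520193
0.57 t 34.3 rad -2.0 tan -0.0 fz -0.5 r 0.096
0.53 t 34.55 rad 0.1 tan -0.1 fz -0.1 r 0.0956
0.49 t 34.8 rad 1.0 tan 1.7 fz 1.5 r 0.0956
0.45 t 35.05 rad 0.4 tan 1.4 fz 0.2 r 0.0958
0.41 t 35.3 rad -0.5 tan 1.3 fz 0.7 r 0.0959
0.37 t 35.55 rad -0.8 tan 1.0 fz 0.5 r 0.0958
0.33 t 35.8 rad 1.1 tan 1.5 fz 0.4 r 0.0956
0.29 t 36.05 rad 0.3 tan 1.2 fz 0.1 r 0.0959
0.25 t 36.3 rad 0.6 tan 3.5 fz 1.1 r 0.0959
0.21 t 36.55 rad 1.0 tan 4.2 fz 0.5 r 0.096
0.17 t 36.8 rad -0.7 tan 3.9 fz 0.7 r 0.0962
0.13 t 37.05 rad -0.2 tan 4.0 fz 0.8 r 0.0961
0.09 t 37.3 rad -1.3 tan 3.7 fz 0.8 r 0.096
0.07 t 37.55 rad -0.4 tan 4.8 fz -0.1 r 0.0958
0.05 t 37.8 rad 0.4 tan 4.3 fz 0.9 r 0.0957
0.03 t 38.05 rad -0.8 tan 5.9 fz 0.1 r 0.0958
0.01 t 38.3 rad -0.1 tan 4.8 fz 1.2 r 0.0956
-0.01 t 38.55 rad 0.4 tan 6.2 fz 0.4 r 0.0956
-0.03 t 38.8 rad -0.8 tan 6.0 fz 0.5 r 0.0957
-0.05 t 39.05 rad 0.5 tan 5.8 fz 0.4 r 0.0955
-0.07 t 39.3 rad -0.3 tan 5.0 fz 0.4 r 0.0956
-0.09 t 39.55 rad -0.5 tan 6.0 fz 0.3 r 0.0955
-0.11 t 39.8 rad 0.1 tan 5.2 fz 0.1 r 0.0954
-0.13 t 40.05 rad 0.8 tan 5.0 fz 0.0 r 0.0955
-0.15 t 40.3 rad 0.1 tan 5.4 fz 0.3 r 0.0956
-0.17 t 40.55 rad 0.3 tan 5.8 fz 0.6 r 0.0956
-0.19 t 40.8 rad -1.3 tan 5.7 fz -0.2 r 0.0957
-0.21 t 41.05 rad -0.4 tan 8.0 fz 0.6 r 0.0955
-0.23 t 41.3 rad -1.1 tan 8.6 fz 1.8 r 0.0954
end 41.3 [ 0.5601 -0.2051  0.0651] [-6.7  5.4  1.8] [1.33 1.48 0.11] w 0.0172
```

```bash
python3 - <<'E'
from h import *
r=.0954;th=-.23
while th>-.42:
    th-=.02;arc(th,r=r)
    y=Y0+th;F=get_state()['contact_force'];tan=F[1]*np.cos(y)-F[0]*np.sin(y)
    if tan>16: break
st('end')
u,v=map(int,proj("top",[.51,-.25,.08]));im,_=vision.grab_frame("top");im2,_=vision.grab_frame("scene")
a,b=map(int,proj("scene",[.51,-.25,.08]))
cv2.imwrite("pics/close.png",np.hstack([cv2.resize(i[y-40:y+40,x-40:x+40],(400,400),interpolation=2) for i,x,y in((im,u,v),(im2,a,b))]))
E
```

```text
-0.25 t 41.55 rad 0.0 tan 9.9 fz 2.2 r 0.0954
-0.27 t 41.8 rad -0.2 tan 10.8 fz 2.0 r 0.0954
-0.29 t 42.05 rad -1.7 tan 13.2 fz 4.0 r 0.0954
-0.31 t 42.3 rad -1.1 tan 13.1 fz 1.6 r 0.0954
-0.33 t 42.55 rad -2.2 tan 14.5 fz 4.2 r 0.0954
-0.35 t 42.8 rad -2.3 tan 18.0 fz 4.0 r 0.0954
end 42.8 [ 0.5652 -0.2109  0.0645] [-12.6  13.    4. ] [2.83 2.79 0.18] w 0.0169
```

View pics/close.png

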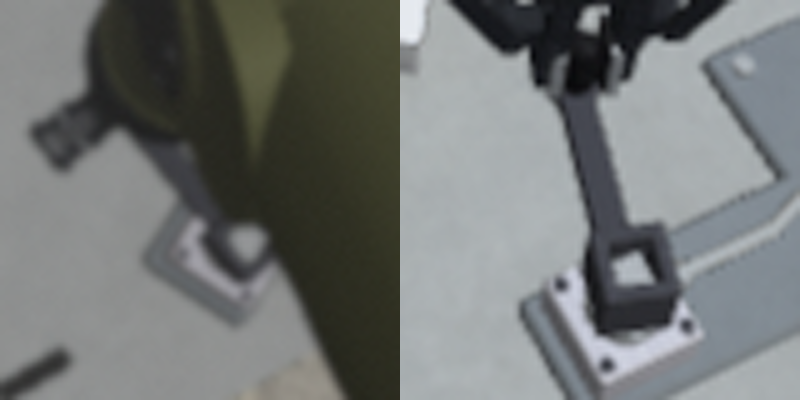

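```bash
python3 - <<'E'
from h import *
arc(-.22,r=.0955)
ctrl.ungrasp();ctrl.pause(.3);st('open')
p=get_state()['tcp_pos']
ctrl.movel([p[0],p[1],.17],max_speed=.12);st('up')
ctrl.movep([.50,-.02,.25],Q(.984))
from fit import *
T=[]
for c in("scene","top"):
    im,d=vision.grab_frame(c);_,_,P=cloud(c,im,d)
    a=proj(c,[.4925,-.2732,.07]);b=proj(c,[.56,-.205,.08])
    lo=(np.minimum(a,b)-14).astype(int);wh=(np.maximum(a,b)+14).astype(int)-lo
    for zb in(.045,.05,.055,.06):
        x,f,o=fitkey(c,im,(*lo,*wh),[.4925,-.2732,.8],zb=zb,thr=80);print(c,zb,x.round(4),round(f,3))
        if zb==.05:T.append(o)
    q=P[d>0];k=q[(np.hypot(*(q[:,:2]-PV).T)<.02)&(q[:,2]>.055)];h=np.histogram(k[:,2],np.arange(.055,.1,.003));print(h[0],h[1].round(3))
    print(trayz(c))
    u,v=map(int,proj(c,[.64,-.37,.14]));T.append(cv2.resize(im[v-60:v+60,u-60:u+60],(300,300)))
A=np.zeros((600,800,3),np.uint8)
for o,(x,y) in zip(T,((0,0),(500,0),(200,0),(500,300))):
    o=o[:600-y,:800-x];A[y:y+o.shape[0],x:x+o.shape[1]]=o
cv2.imwrite("pics/final.png",A)
E
```

```text
-0.22 t 43.36 rad -0.4 tan 6.7 fz 0.6 r 0.0955
open 44.33 [ 0.5604 -0.206   0.0653] [ 0.7 -0.2 -0.1] [ 0.03 -0.03  0.01] w 0.0853
up 45.35 [ 0.5599 -0.2061  0.1692] [-0.   0.3  0.1] [0.05 0.06 0.06] w 0.085
scene 0.045 [ 0.4944 -0.2706  0.7862] 0.197
scene 0.05 [ 0.4917 -0.2714  0.784 ] 0.204
scene 0.055 [ 0.4899 -0.2718  0.7818] 0.213
scene 0.06 [ 0.4871 -0.2728  0.7821] 0.222
[  8  16   7  11  19  21  23  36  51 130  14   0   0   0   0] [0.055 0.058 0.061 0.064 0.067 0.07  0.073 0.076 0.079 0.082 0.085 0.088
 0.091 0.094 0.097 0.1  ]
(46.2583, np.float64(0.13989866078123375), np.int64(3454))
top 0.045 [ 0.4925 -0.2712  0.7782] 0.39
top 0.05 [ 0.4923 -0.2703  0.7883] 0.397
top 0.055 [ 0.4913 -0.2714  0.7924] 0.401
top 0.06 [ 0.4922 -0.2692  0.7942] 0.409
[ 8  8  3  3  9 14  9 16 47 73  9  0  0  0  0] [0.055 0.058 0.061 0.064 0.067 0.07  0.073 0.076 0.079 0.082 0.085 0.088
 0.091 0.094 0.097 0.1  ]
(46.3583, np.float64(0.13917231630215854), np.int64(2619))
```

View pics/final.png

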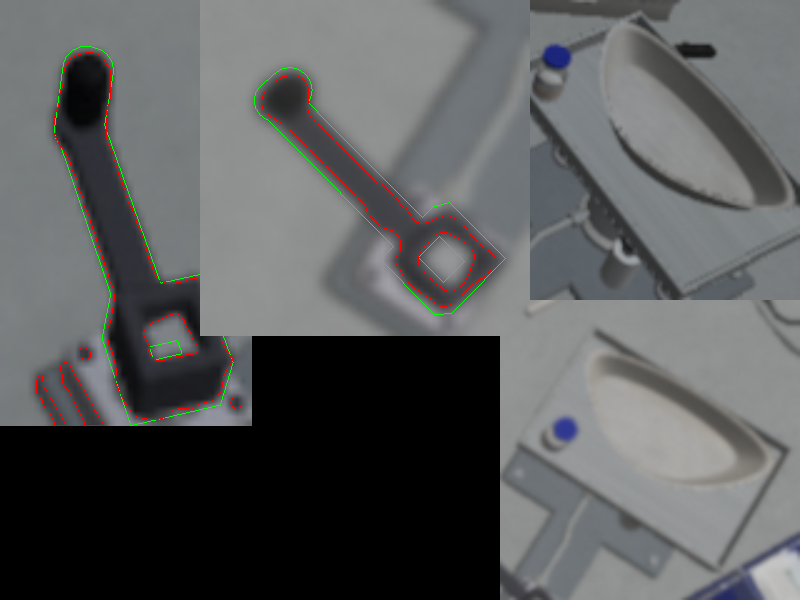

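```bash
python3 - <<'E'
from h import *
st();ticket.close_job()
E
```

```text
46.41 [ 0.5002 -0.0217  0.2491] [-0.1 -0.  -0.5] [ 0.02  0.05 -0.02] w 0.0856
the job is handed in; nothing more can be done
```

The lift is down on its stops, the valve is closed again and the key is sitting on the stem. I handed the job in at 46.4 s of the 72 s allowed, and no verdict was reported.

**What I did:**
- I set the key on the stem by its hub, let go, and took it again by the knob.
- I then opened the valve in small steps.
- The tray sank at about 11 mm/s (12.5 at most in my measurements) over its full 90 mm.
- I turned the knob clockwise against the closed stop until it pushed back with about 18 N, eased off, let go and backed away.

**Last checks:**
- **Tray:** its floor is at 139 to 140 mm, down from 229 mm, and stayed there.
- **Key:** its hub top is at about 84 mm, which is the fully home height. Its fitted position is within about 2 to 3 mm of the valve centre, which is about the accuracy of the fit.
- **Dish and vial:** both look upright on the tray in the final pictures.
- **Contact:** the robot is touching nothing.

**Weaker evidence:**
- I judged the valve closed from the rise in force and the key's final angle of about 0.785 rad, because I could not read the stem angle directly.
- The top camera's outline fits of the seated key were rough (about 0.4 mismatch, against 0.2 for the other camera), but the positions agreed to 1 to 2 mm.

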